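Seat a lens barrel in its V-mount and clamp it

TASK

Take the long lens barrel from the white storage rack, lay it in the V-groove of the aluminium mount with its lens end towards the end stop, and press it along the groove until its lens rim is firmly home against the stop while it bears on both flanks. Then swing the clamp arm over until its pad bears on the barrel, and let go, leaving the barrel home and everything else on the table where it is. Nobody has measured how far out the stop is set, so work by feel: a push of about 5 N is right, and the stop must never be pressed with more than 15 N nor the barrel with more than 25 N under the clamp.

Things in the scene. Friction and masses are not known exactly. Their poses are not given: they have to be found in the camera images.
- barrel_mid (a point): Middle of the long lens barrel, on its axis: black cylinder 30 mm in diameter, 140 mm long, 140 to 240 g; x along the barrel towards its lens end. It lies level in one of the rack's two stations, cap end nearer the robot, axis 42.5 mm above the table; the shorter barrel lies parallel, 62 mm away. Its middle 25 mm or more is free underneath, between the rack's bars, down to the 8 mm rack base.
- barrel_lens (a point): Centre of the barrel's flat lens-end face (30 mm in diameter, glass window in the middle), 70 mm from barrel_mid; this end goes against the stop.
- barrel_cap (a point): Centre of the barrel's flat closed end, 70 mm from barrel_mid the other way: a bare metal cap 34 mm in diameter and 8 mm long; a sound place to push on.
- barrel: The same long barrel, its origin at barrel_mid.
- mount: Aluminium V-mount fixed to the table: base plate 200 x 84 x 12 mm with two V-saddles in line, open upward, and a hinged clamp arm. Origin on the table; x level along the groove to the stop (away from the robot), y left, z up. Saddles at x = -58 to -42 mm and 30 to 50 mm, 52 mm wide, 43 mm high; between them an open gap 72 mm long, down to the base plate.
- groove (a point): Point of the mount at x = 0, y = 0, z = 51.2 mm, on the axis that a seated 30 mm barrel takes; axes as the mount's. The 45 degree flanks meet 21.2 mm below it and end 7.8 mm below it. A barrel left to itself settles on both flanks and slides along them under a push of 1 to 2 N.
- left_flank: The 45 degree flanks on the +y side of both saddles; origin and axes as the mount's.
- right_flank: The 45 degree flanks on the -y side of both saddles; origin and axes as the mount's.
- stop: Adjustable end stop, fixed on the mount, origin at x = 100, y = 0, z = 12 mm there, axes as the mount's: a bracket carrying a rigid dark steel fork on two rods, 42 mm wide, 8 mm thick, top 70 mm above the table, with a 14 mm slot for the beam. The fork was run out and locked by the last user: its flat contact face, towards the robot, stands anywhere from x = 53 to 71 mm on the mount, unmeasured.
- clamp: Clamp arm hinged on the mount, 14 mm wide, 7 mm thick; origin at clamp_pivot. It turns about the mount's x by its opening angle a: at a = 0 its 12 mm pad lies on a seated barrel, over the rear saddle, 31 mm from the hinge axis, and its axes are the mount's; it starts at a = 2.0 to 2.4 rad, folded back to the left (+y). A friction hinge of 0.07 N m: it stays where it is left.
- clamp_pivot (a point): On the hinge axis of the clamp arm, at x = 40, y = 31, z = 66 mm on the mount, axes as the mount's; the hinge axis runs along x.
- clamp_bar (a point): Centre of the cross bar at the clamp arm's free end: round, 10 mm in diameter, 40 mm long along the mount's x. At opening angle a (0 is shut) it lies, from clamp_pivot, at y = -68 cos a + 6.5 sin a, z = 68 sin a + 6.5 cos a mm (mount axes). 1 to 2 N here moves it; it can be pushed over and down with shut fingers; pressing here loads the barrel about 2.2 times as much.
- short_mid (a point): Middle of the shorter lens barrel (30 mm in diameter, 90 mm long, otherwise alike) in the rack's other station; to be left there.
- rack: White plastic storage rack fixed to the table: base 100 x 120 x 8 mm; two notched bars, 12 mm thick, 34 mm high, at x = -28 and +28 mm; stations at y = -31 and +31 mm. Origin on the table under its middle, x along the barrels.
- iris: Bystander: iris on a steel pedestal, about 100 mm tall. Origin under it.
- mirror_mount: Bystander: mirror mount on a pedestal, 93 mm tall. Origin under it.
- power_sensor: Bystander: round sensor head on a pedestal, 91 mm tall. Origin under it.
- ball_driver: Bystander: screwdriver-like hand driver, 170 mm long, lying flat. Origin under its middle.
- lens_case: Bystander: flat grey lens case, 58 x 58 x 16 mm. Origin under it.
- lock_ring: Bystander: dark steel ring, 40 mm across, 6 mm high. Origin under it.
- beam_dump: Bystander: black finned beam dump on a steel foot, 68 mm tall. Origin under it.
Things that resemble listed ones, but are neither listed nor needed, are in the scene too. Leave any pink look-alike of the barrel alone. Leave any blue look-alike of the mount alone.

How it is judged:
On the way, in this order (a step that is already met when the one before it is completed fails the run):
1. the barrel lies in the groove, on both flanks, lens end towards the stop (contact force between barrel and left_flank above 0.2 N and contact force between barrel and right_flank above 0.2 N and x of barrel_lens in the frame of groove above 0.02 m and distance between barrel_mid and groove below 0.06 m), for 0.1 s.
2. the barrel is pressed against the stop with 3 N or more while it bears on both flanks (contact force between barrel and left_flank above 0.2 N and contact force between barrel and right_flank above 0.2 N and x of stop_fork_c0 in the frame of barrel between 0.0725 and 0.0755 m and contact force between barrel and stop above 3 N), for 0.2 s.
3. the clamp arm is down and its pad bears on the barrel (z of clamp_bar in the frame of groove below 0.0263 m and y of clamp_bar in the frame of groove below -0.03 m and contact force between barrel and clamp above 0.2 N), for 0.1 s.
At the end, for the whole second after the job is handed in: The long barrel rests in the groove on both flanks, axis within 1.5 mm of the groove axis at both ends, lens rim within 1.5 mm of the fork's face (the 8 mm fork plate, stop_fork_c0, is then centred 74 mm from barrel_mid), clamp pad bearing on it, cross bar within 5 mm of its shut height (contact force between barrel and left_flank above 0.2 N and contact force between barrel and right_flank above 0.2 N and y of barrel_lens in the frame of groove between -0.0015 and 0.0015 m and z of barrel_lens in the frame of groove between -0.0015 and 0.0015 m and y of barrel_cap in the frame of groove between -0.0015 and 0.0015 m and z of barrel_cap in the frame of groove between -0.0015 and 0.0015 m and x of stop_fork_c0 in the frame of barrel between 0.0725 and 0.0755 m and z of clamp_bar in the frame of groove below 0.0263 m and y of clamp_bar in the frame of groove below -0.03 m and contact force between barrel and clamp above 0.1 N and linear speed of barrel below 0.01 m/s); the robot touches nothing.
It fails at once if the stop is rammed: more than 15 N between barrel and stop (contact force between barrel and stop above 15 N).
It fails at once if the clamp is forced: more than 25 N between clamp arm and barrel (contact force between barrel and clamp above 25 N).
It fails at once if the shorter barrel is moved by more than 15 mm (distance of short_mid from where it was at the start of the episode above 0.015 m).
It fails at once if another thing on the table is moved by more than 20 mm (distance of any of iris, mirror_mount, power_sensor, ball_driver, lens_case, lock_ring, beam_dump from where it was at the start of the episode above 0.02 m).
It also fails if it takes over 72 s, if anything falls off the work surface, if the arm or the gripper's body presses on something with over 40 N, if the wrist force passes 120 N, or if a joint passes its speed limit or range.

ROBOT

A 7-joint arm with a two-finger parallel gripper is mounted at the origin on the work surface. World frame = base frame: x ahead of the robot, y to its left, z up, the work surface at z = 0. Lengths are in m, angles in rad, forces in N, time in s.
With the tool pointing down it reaches from about 0.425 to 1.025 m from the base axis. Payload 9.4 kg.
Tool frame: the origin (TCP) lies midway between the tips of the shut fingers; the grasp point (between the pads) lies 19 mm behind it; z points along the fingers, x is the direction in which the jaws open and shut, and the axes are right-handed (so a half turn about z gives the same grasp; the last joint's range is limited). The gripper opens to 85 mm and grips with 20 to 120 N. Pads are 22 mm wide; open, the fingers measure 114 mm over their backs; the gripper's body (76 mm by 85 mm) begins 54 mm behind the grasp point. The pads swing forward as they close: fully open they stand 13 mm farther back than shut.
Start: joints at [-1.381, 0.599, -0.003, 1.599, 0.002, 0.943, -0.08], TCP at [0.191, 0.699, 0.231] pointing down, gripper open.
Joint ranges: [-2.57, 2.57], [-0.35, 1.97], [-1.29, 1.29], [0.11, 2.56], [-1.05, 4.19], [0.11, 1.86], [-2.63, 2.63]. Speed limits (rad/s): [2.22, 2.22, 3.01, 3.01, 3.14, 3.14, 3.14].

INTERFACE

Orientations are given as a rotation vector (axis times angle).
In Python, from workcell import * gives the robot as it stands. Calls block until the motion is done:
- move_to(position, orientation): joint-space move of the TCP to a pose.
- move_l(position, orientation=None, max_speed=0.15, threshold=None): straight line of the TCP; orientation=None keeps the orientation; max_speed is the mean speed in m/s. With threshold (N) it stops when the force on the tool has changed by that much, and returns True; else False.
- set_joints(angles): joint-space move.
- open_jaws() and clamp(): open the fingers fully, or close them until they stop; the grip force is fixed at half the most.
- hold(seconds).
- inverse_kinematics(position, orientation): joint angles nearest the present ones, or None.
- sense(): the state.
- read_camera(name): name is "scene" or "top"; returns a dict with "img" (420x560x3 uint8, red, green, blue), "fx", "fy", "cx", "cy" (pixels), "rvec" (rotation vector, rad) and "tvec" (3), from world to camera coordinates, as OpenCV has them. Camera axes: x right, y down, z forward; pixel columns grow to the right and rows downward; lengths in m; the calibration is good to about 2 mm. A picture is of the moment at which its call begins. There is no depth.
A pose or a line that the arm cannot do raises IKError and nothing moves.
- finish_job(): hands the job in, once; it reports no verdict.
Trained networks look in the newest picture that a camera, given by its name, has taken for a name from the list of things; names that differ only in an ending like _2 or _b are one class to them, and where a whole thing is asked for, a point or a joint stands for the part that bears it (a point fixed in the world has none). Each returns a list of dicts, best first, with "confidence" (0 to 1); they miss things now and then, are a little off and sometimes report something else, mostly with a low value. They report only what shows in the picture. A call takes as long as a camera call. They do not tell look-alikes from the thing itself.
- look_for(camera, label): "point" ([column, row] as shares, 0 to 1, of the picture: columns of its width, rows of its height, amid what is visible of it).
- trace(camera, label): "pixels" (420x560 bool, what is visible of it) and "point" ([column, row] as shares, 0 to 1, of the picture: columns of its width, rows of its height, amid what is visible of it).
The state is a dict: "t": time; "qpos": joint angles; "qvel": joint speeds; "joint_efforts": joint torques, N m; "tcp_pos": TCP position; "tcp_rot": TCP orientation; "contact_force": force on the tool from outside, world axes, zero at the start; "wrist_torque": the same for the moment, N m; "grip_width": opening from 0.0 (shut) to 1.0 (fully open).
Only numpy, scipy, OpenCV 4.12 (cv2) and the standard library are available. Lean on these libraries where they do the work, as an engineer would, in place of code of your own. Each camera call takes 0.05 s, during which the arm holds its last target.

## Working session

There is one attempt and no reset: what is moved stays moved. The work goes in short steps, each a Python script; the robot and the scene stay as the last script left them, time stands still between calls to the robot, and variables do not carry over. Pictures are saved under pics/ and viewed, and the job is handed in when it is done.

```bash
mkdir -p pics; ls; python3 - <<'E'
from workcell import *
import cv2
for n in ("scene","top"):
    c=read_camera(n); cv2.imwrite(f"pics/{n}0.png",c["img"][:,:,::-1])
    print(n,c["fx"],c["fy"],c["cx"],c["cy"],c["rvec"],c["tvec"])
    for l in ["barrel","barrel_mid","barrel_lens","barrel_cap","mount","groove","stop","clamp","clamp_bar","clamp_pivot","short_mid","rack"]:
        print(l,[( [round(d["point"][0]*560,1),round(d["point"][1]*420,1)],round(d["confidence"],2)) for d in look_for(n,l)])
s=sense();print(s)
E
```

```text
pics
scene 542.1036700075841 542.1036700075841 278.2793195598794 213.9133057159863 [ 2.00759283  1.22677841 -0.56020379] [-0.20820013 -0.2162503   1.76815175]
barrel [([216.6, 219.5], 0.76), ([223.0, 264.8], 0.63)]
barrel_mid [([223.0, 267.0], 0.56)]
barrel_lens [([224.5, 264.2], 0.8), ([217.2, 217.8], 0.57)]
barrel_cap [([217.2, 220.3], 0.87), ([222.5, 264.4], 0.68), ([349.3, 226.0], 0.17)]
mount [([352.6, 230.2], 0.96), ([328.5, 166.5], 0.7), ([224.3, 266.9], 0.54), ([361.2, 249.0], 0.41)]
groove [([330.4, 167.6], 0.81), ([348.1, 224.9], 0.59)]
stop [([364.0, 246.3], 0.6)]
clamp [([383.0, 211.0], 0.51), ([332.0, 152.3], 0.41)]
clamp_bar [([380.7, 207.4], 0.56)]
clamp_pivot [([350.9, 229.3], 0.91), ([332.5, 164.2], 0.73), ([101.5, 296.8], 0.62)]
short_mid [([245.1, 254.5], 0.68), ([148.1, 318.7], 0.29)]
rack [([236.6, 269.8], 0.78)]
top 445.9967795647757 445.9967795647757 281.01375397051135 213.31936043404284 [ 2.20479752 -2.15923622  0.10469779] [-0.02868783  0.50034703  1.18413842]
barrel [([320.6, 273.0], 0.69), ([345.1, 198.9], 0.6)]
barrel_mid [([347.4, 202.4], 0.76), ([322.3, 
[... 541 characters left out ...]
32.2, 204.3], 0.85)]
{'t': 1.3, 'qpos': array([-1.38069215,  0.59927307, -0.00247972,  1.59943254,  0.00182442,
        0.94287171, -0.0797868 ]), 'qvel': array([-0.00020888,  0.00103539, -0.00027263,  0.00032116,  0.00050777,
       -0.00016079, -0.00030735]), 'joint_efforts': array([-2.83555719e-04, -7.76200390e+01,  1.56377178e+00, -2.58374208e+01,
        1.24758761e-02,  1.75222987e-03, -3.18087913e-06]), 'tcp_pos': array([0.19117013, 0.6993336 , 0.23128286]), 'tcp_rot': array([2.49710324e+00, 1.90625016e+00, 1.02038826e-04]), 'contact_force': array([-0.49432181, -0.49449327, -0.89574355]), 'wrist_torque': array([-0.02840008,  0.02506402,  0.04702407]), 'grip_width': 0.9963282902130706}
```

```bash
python3 - <<'E'
import cv2
a=cv2.imread("pics/top0.png"); b=cv2.imread("pics/scene0.png")
cv2.imwrite("pics/top_crop.png",cv2.resize(a[130:330,110:380],None,fx=2.9,fy=2.9,interpolation=cv2.INTER_CUBIC))
cv2.imwrite("pics/scene_crop.png",cv2.resize(b[120:340,180:430],None,fx=2.7,fy=2.7,interpolation=cv2.INTER_CUBIC))
E
```

```text
(no output)
```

View pics/top0.png

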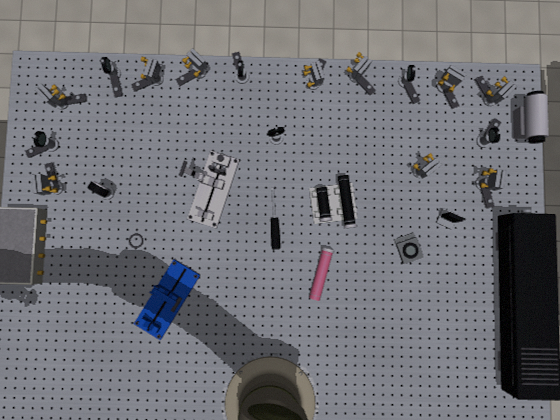

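View pics/top_crop.png

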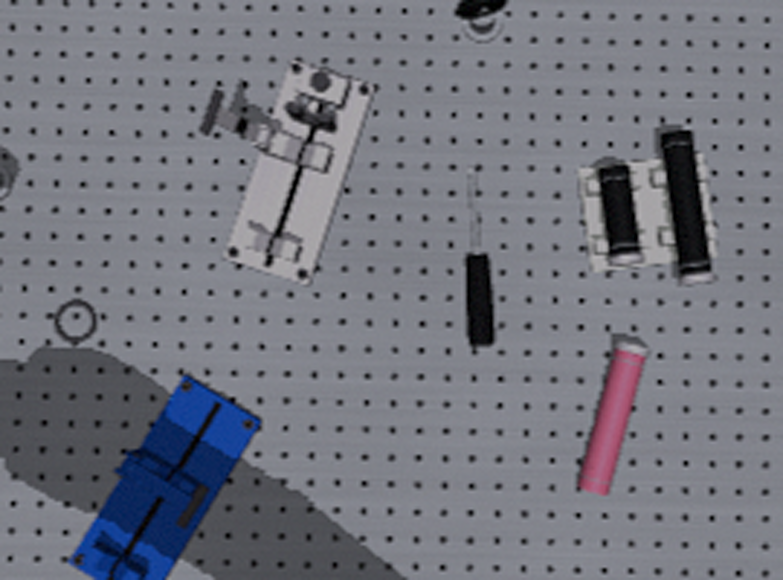

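View pics/scene_crop.png

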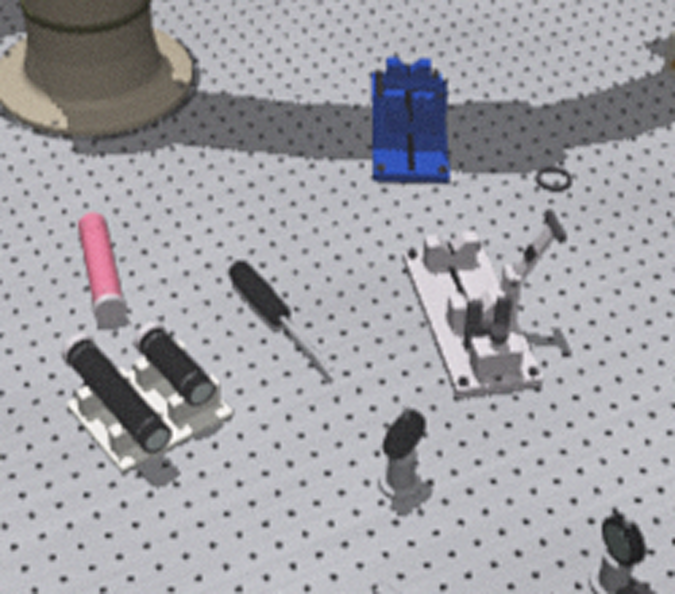

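View pics/scene0.png

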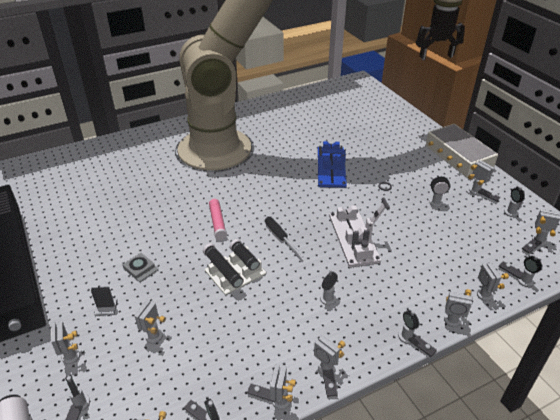

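```bash
cat > h.py <<'E'
import numpy as np, cv2
from scipy.spatial.transform import Rotation as R
from scipy.optimize import least_squares
from scipy.ndimage import map_coordinates, gaussian_filter
def K(c): return np.array([[c["fx"],0,c["cx"]],[0,c["fy"],c["cy"]],[0,0,1.]])
def proj(c,P):
    return cv2.projectPoints(np.asarray(P,float).reshape(-1,3),np.asarray(c["rvec"],float),np.asarray(c["tvec"],float),K(c),None)[0].reshape(-1,2)
def ray(c,uv,z):
    Rm=cv2.Rodrigues(np.asarray(c["rvec"],float))[0]; t=np.asarray(c["tvec"],float)
    d=Rm.T@np.array([(uv[0]-c["cx"])/c["fx"],(uv[1]-c["cy"])/c["fy"],1]); o=-Rm.T@t
    return o+d*(z-o[2])/d[2]
def T(p,P):
    x,y,a=p; P=np.asarray(P,float); c,s=np.cos(a),np.sin(a)
    return np.c_[x+c*P[:,0]-s*P[:,1], y+s*P[:,0]+c*P[:,1], P[:,2]]
E
python3 - <<'E'
from workcell import *
from h import *
import pickle
D={}
for n in ("scene","top"):
    c=read_camera(n)
    m={}
    for l in ("barrel","mount","rack"):
        m[l]=[(d["pixels"],d["confidence"],d["point"]) for d in trace(n,l)]
        for p,cf,pt in m[l]:
            r,cc=np.nonzero(p); print(n,l,round(cf,2),p.sum(),cc.min(),cc.max(),r.min(),r.max())
    D[n]=(c,m)
    print(n, "cam pos", -cv2.Rodrigues(c["rvec"])[0].T@c["tvec"])
pickle.dump(D,open("d0.pkl","wb"))
c=D["top"][0]
print(ray(c,(346,200),.0425),ray(c,(211,193),.03))
print(ray(c,(319,203),.0425))
for l in ["iris","mirror_mount","power_sensor","ball_driver","lens_case","lock_ring","beam_dump"]:
    print(l,[(ray(c,(d["point"][0]*560,d["point"][1]*420),.03).round(2),round(d["confidence"],2)) for d in look_for("top",l)])
E
```

```text
scene barrel 0.84 626 203 242 243 285
scene barrel 0.83 415 209 226 198 238
scene mount 0.89 1632 329 389 196 265
scene mount 0.81 1228 317 346 141 187
scene mount 0.54 613 203 242 243 286
scene rack 0.88 872 206 266 253 293
scene cam pos [ 1.40943269 -0.48715125  0.99632086]
top barrel 0.77 585 310 333 248 299
top barrel 0.55 613 338 356 174 227
top barrel 0.16 158 180 202 162 178
top mount 0.85 2154 180 238 152 227
top mount 0.75 2394 136 199 260 339
top mount 0.66 266 88 113 181 198
top rack 0.97 723 310 357 184 223
top rack 0.31 131 180 200 162 177
top cam pos [ 0.39714072 -0.00740437  1.22293841]
[ 0.53839506 -0.19065746  0.0425    ] [0.55096223 0.17132223 0.03      ]
[ 0.52878957 -0.1186795   0.0425    ]
iris [(array([ 0.71, -0.01,  0.03]), 0.51)]
mirror_mount [(array([ 0.64, -0.41,  0.03]), 0.62)]
power_sensor [(array([0.56, 0.47, 0.03]), 0.8), (array([0.55, 0.18, 0.03]), 0.47)]
ball_driver [(array([ 0.44, -0.  ,  0.03]), 0.59)]
lens_case [(array([ 0.41, -0.36,  0.03]), 0.62), (array([0.43, 0.37, 0.03]), 0.21)]
lock_ring [(array([ 0.4 , -0.37,  0.03]), 0.61), (array([0.43, 0.37, 0.03]), 0.58)]
beam_dump [(array([ 0.5 , -0.48,  0.03]), 0.7)]
```

```bash
cat > fit.py <<'E'
from h import *
import pickle
D=pickle.load(open("d0.pkl","rb"))
def cyl():
    a=np.linspace(0,2*np.pi,40)[:-1]; o=[]
    for x0,x1,r in((-.07,-.062,.017),(-.062,.07,.015)):
        for x in(x0,x1): o.append(np.c_[np.full(39,x),r*np.cos(a),.0425+r*np.sin(a)])
    return np.vstack(o)
def box(x0,x1,y0,y1,z0,z1): return np.array([[x,y,z] for x in(x0,x1) for y in(y0,y1) for z in(z0,z1)])
S=8
def render(c,parts,p):
    im=np.zeros((420*S,560*S),np.uint8)
    for P in parts:
        h=cv2.convexHull(proj(c,T(p,P)).astype(np.float32)).reshape(-1,2)
        cv2.fillConvexPoly(im,np.round((h+.5)*S).astype(int),255)
    return cv2.resize(im,(560,420),interpolation=cv2.INTER_AREA)/255.
def fit(items,p0):
    def f(q,full=False):
        p=np.array(q)*[1e-3,1e-3,1e-2]; r=0
        for c,parts,m,w in items:
            r+=(w*(render(c,parts,p)-m)**2).sum()
        return r
    from scipy.optimize import minimize
    best=minimize(f,np.array(p0)/[1e-3,1e-3,1e-2],method="Nelder-Mead",options=dict(initial_simplex=np.array(p0)/[1e-3,1e-3,1e-2]+np.array([[0,0,0],[8,0,0],[0,8,0],[0,0,8]]),xatol=.05,fatol=.2))
    return best.x*[1e-3,1e-3,1e-2],best.fun
def pick(n,l,i): return D[n][1][l][i][0].astype(float)
one=np.ones((420,560))
if __name__=="__main__":
    ct,cs=D["top"][0],D["scene"][0]
    bt=(ct,[cyl()],pick("top","barrel",1),one); bs=(cs,[cyl()],pick("scene","barrel",0),one)
    for it in([bt],[bs],[bt,bs]): print("barrel",fit(it,(.538,-.19,.15)))
    mp=[box(-.1,.1,-.042,.042,0,.012),box(-.058,-.042,-.026,.026,.012,.043),box(.03,.05,-.026,.026,.012,.043)]
    p0=(.55,.171,-.3)
    for rep in range(2):
        its=[]
        for n,c,i in(("top",ct,0),("scene",cs,0)):
            w=np.ones((420,560),np.uint8)
            h=cv2.convexHull(proj(c,T(p0,np.vstack([box(.01,.11,-.03,.15,.013,.14)]))).astype(np.float32))
            cv2.fillConvexPoly(w,h.astype(int),0)
            its.append((c,mp,pick(n,"mount",i),w))
        for it in([its[0]],[its[1]],its): r=fit(it,p0); print("mount",r)
        p0=r[0]
E
python3 fit.py
```

```text
barrel (array([ 0.53562051, -0.19191905,  0.14389002]), np.float64(33.33328719723183))
barrel (array([ 0.5363304 , -0.19327027,  0.12855807]), np.float64(57.43744713571703))
barrel (array([ 0.5353483 , -0.19263233,  0.14338596]), np.float64(97.36152249134948))
mount (array([ 0.5660317 ,  0.16820475, -0.30351722]), np.float64(30.712525951557094))
mount (array([ 0.56396066,  0.16970216, -0.30006881]), np.float64(44.09771626297578))
mount (array([ 0.56500142,  0.16887555, -0.29956284]), np.float64(86.32622837370242))
mount (array([ 0.56620342,  0.16844951, -0.3014441 ]), np.float64(35.55244905805459))
mount (array([ 0.5639942 ,  0.1698158 , -0.29863586]), np.float64(40.73448673587082))
mount (array([ 0.56498292,  0.16893362, -0.29862804]), np.float64(86.8311418685121))
```

```bash
cat > ov.py <<'E'
from fit import *
B=(.5353,-.1926,.1430); M=(.5650,.1689,-.2990)
out=[]
for n,(x0,y0,w,hh) in(("top",(170,140,200,100)),("scene",(195,185,200,110))):
    c=D[n][0]; s=4
    im=cv2.resize(c["img"][y0:y0+hh,x0:x0+w,::-1],None,fx=s,fy=s,interpolation=cv2.INTER_CUBIC)
    def L(p,P,col):
        q=((proj(c,T(p,P))+.5-[x0,y0])*s).round().astype(int); cv2.polylines(im,[q.reshape(-1,1,2)],False,col,1)
    for z in(.012,): L(M,[[-.1,-.042,z],[.1,-.042,z],[.1,.042,z],[-.1,.042,z],[-.1,-.042,z]],(0,0,255))
    for a,b in((-.058,-.042),(.03,.05)): L(M,[[a,-.026,.043],[b,-.026,.043],[b,.026,.043],[a,.026,.043],[a,-.026,.043]],(0,255,0))
    L(M,[[-.07,0,.0512],[.053,0,.0512]],(255,0,0))
    for a in(2.0,2.4):
        y=-.068*np.cos(a)+.0065*np.sin(a);z=.068*np.sin(a)+.0065*np.cos(a)
        L(M,[[.02,.031+y,.066+z],[.06,.031+y,.066+z]],(0,255,255))
    for y in(-.015,.015): L(B,[[-.07,y,.0425],[.07,y,.0425]],(0,255,0))
    for x in(-.07,.07): L(B,[[x,.015*np.cos(t),.0425+.015*np.sin(t)] for t in np.linspace(0,6.3,30)],(0,255,0))
    out.append(im)
cv2.imwrite("pics/ov1.png",out[0]);cv2.imwrite("pics/ov2.png",out[1])
E
python3 ov.py
```

```text
(no output)
```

View pics/ov1.png

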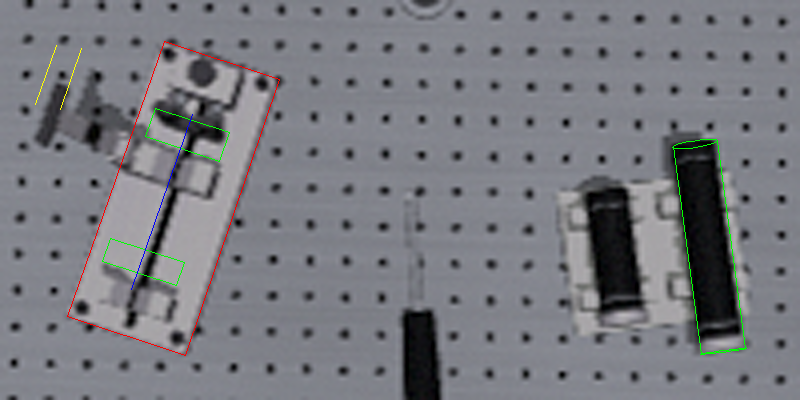

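View pics/ov2.png

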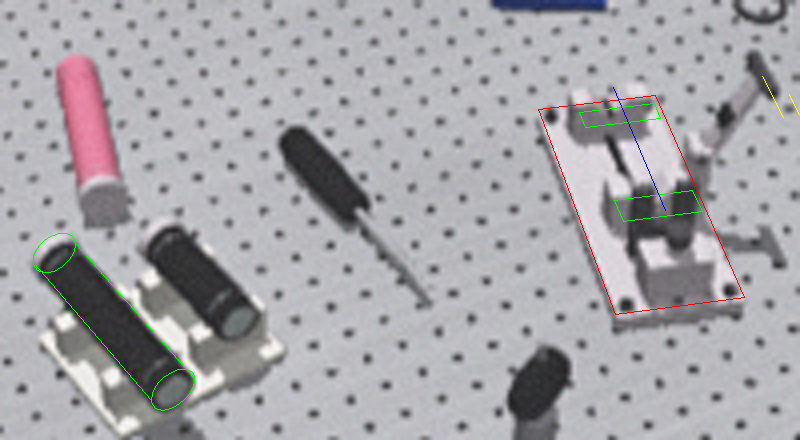

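```bash
cat > ov2.py <<'E'
from fit import *
import sys
P=(.5650,.1689,-.2990); d=float(sys.argv[1]); e=float(sys.argv[2]) if len(sys.argv)>2 else 0
M=(P[0]-d*np.cos(P[2])+e*np.sin(P[2])*-1,P[1]-d*np.sin(P[2])+e*np.cos(P[2]),P[2])
print(M)
def draw(im,c,M,d,s,x0,y0,aa=(2.2,)):
    def L(p,Q,col):
        q=((proj(c,T(p,Q))+.5-[x0,y0])*s).round().astype(int); cv2.polylines(im,[q.reshape(-1,1,2)],False,col,1,cv2.LINE_AA)
    z=.012;L(M,[[d-.1,-.042,z],[d+.1,-.042,z],[d+.1,.042,z],[d-.1,.042,z],[d-.1,-.042,z]],(0,0,255))
    for a,b in((-.058,-.042),(.03,.05)):
        for x in(a,b): L(M,[[x,-.026,.012],[x,-.026,.043],[x,-.0134,.043],[x,0,.030],[x,.0134,.043],[x,.026,.043],[x,.026,.012]],(0,200,0))
        for y in(-.026,-.0134,.0134,.026): L(M,[[a,y,.043],[b,y,.043]],(0,200,0))
    for a in aa:
        y=-.068*np.cos(a)+.0065*np.sin(a);z=.068*np.sin(a)+.0065*np.cos(a)
        L(M,[[.02,.031+y,.066+z],[.06,.031+y,.066+z]],(0,255,255)); L(M,[[.04,.031,.066],[.04,.031+y,.066+z]],(0,255,255))
out=[]
for n,(x0,y0,w,hh) in(("top",(170,145,75,90)),("scene",(325,190,75,80))):
    c=D[n][0]; s=6
    im=cv2.resize(c["img"][y0:y0+hh,x0:x0+w,::-1],None,fx=s,fy=s,interpolation=cv2.INTER_CUBIC)
    if d>-1: draw(im,c,M,d,s,x0,y0)
    out.append(cv2.copyMakeBorder(im,0,560-im.shape[0],0,0,cv2.BORDER_CONSTANT))
h=np.hstack(out)
cv2.imwrite(sys.argv[-1],h[:,:800])
E
python3 ov2.py .012 0 pics/m12.png; sed -i 's/if d>-1: //' ov2.py; 
```

```text
(np.float64(0.5535324216206222), np.float64(0.17243477667085613), -0.299)
```

View pics/m12.png

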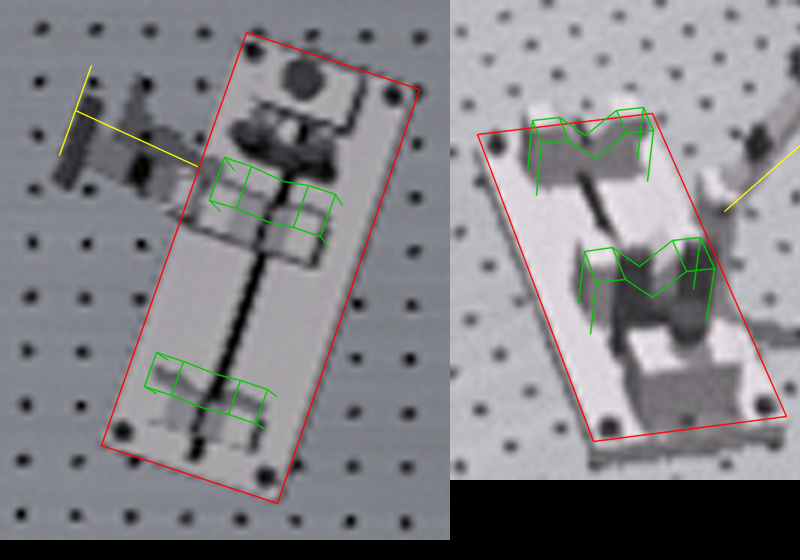

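```bash
for d in 16 20; do python3 ov2.py .0$d 0 pics/m$d.png; done; python3 - <<'E'
from fit import *
out=[]
for n,(x0,y0,w,hh) in(("top",(178,150,62,80)),("scene",(325,190,62,80))):
    c=D[n][0]
    out.append(cv2.resize(c["img"][y0:y0+hh,x0:x0+w,::-1],(400,516),interpolation=cv2.INTER_CUBIC))
cv2.imwrite("pics/raw.png",np.hstack(out))
E
```

```text
(np.float64(0.549709895494163), np.float64(0.17361303556114152), -0.299)
(np.float64(0.5458873693677038), np.float64(0.1747912944514269), -0.299)
```

View pics/raw.png

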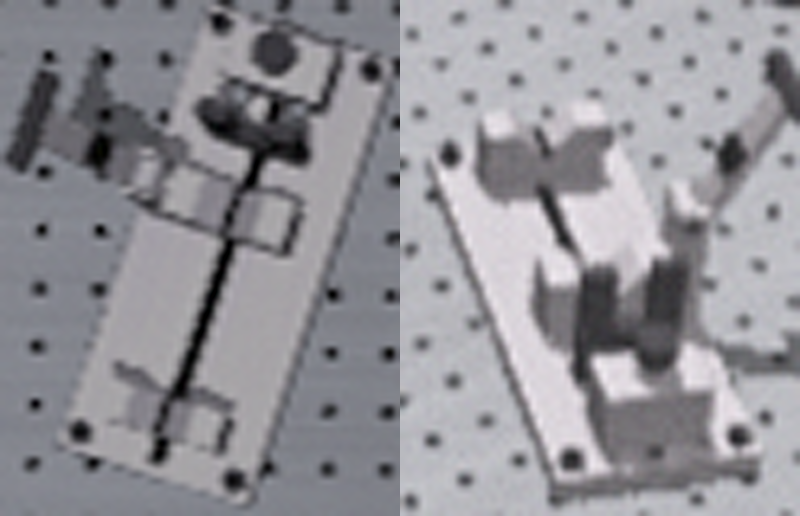

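View pics/m16.png

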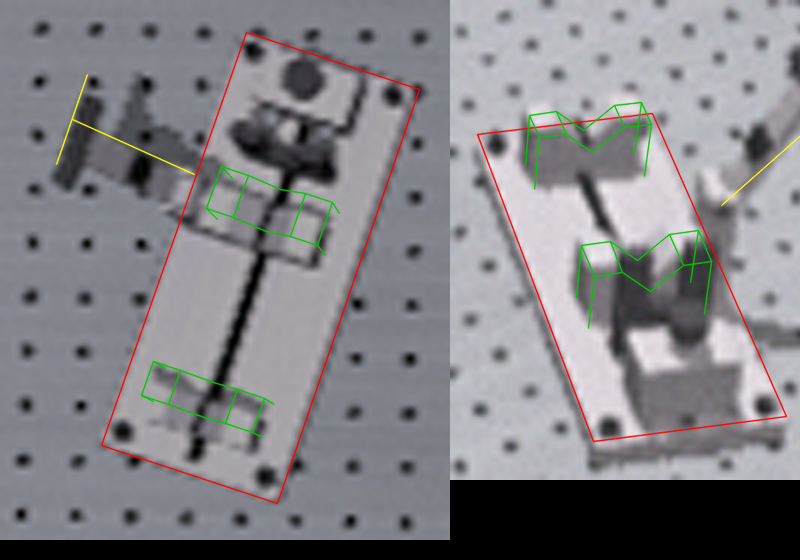

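View pics/m20.png

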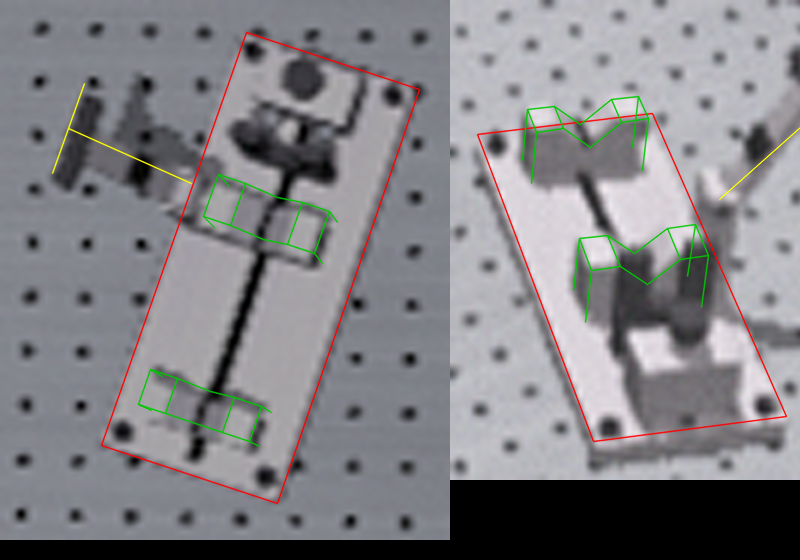

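```bash
python3 - <<'E'
from fit import *
# clamp bar centre picked by eye
out=[]
for n,(x0,y0,w,hh) in(("top",(172,155,40,35)),("scene",(360,190,40,35))):
    c=D[n][0]; out.append(cv2.resize(c["img"][y0:y0+hh,x0:x0+w,::-1],None,fx=10,fy=10,interpolation=cv2.INTER_CUBIC))
cv2.imwrite("pics/bar.png",np.hstack(out))
E
```

```text
(no output)
```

View pics/bar.png

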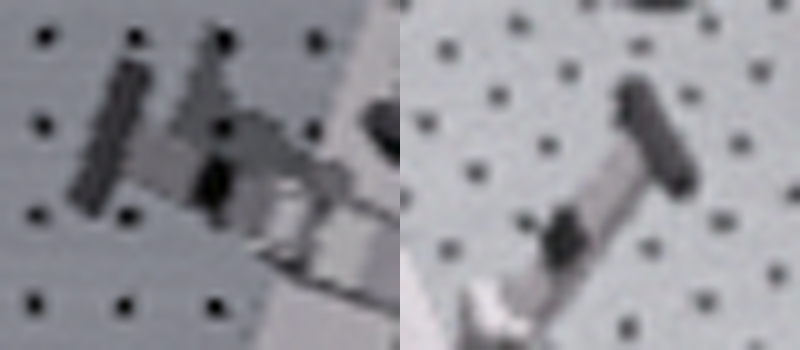

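```bash
python3 - <<'E'
from fit import *
ct,cs=D["top"][0],D["scene"][0]
def PM(c): return K(c)@np.c_[cv2.Rodrigues(c["rvec"])[0],c["tvec"]]
X=cv2.triangulatePoints(PM(ct),PM(cs),np.array([[182.7],[168.3]]),np.array([[385.3],[203.3]])).ravel();X=X[:3]/X[3]
print(X,proj(ct,X),proj(cs,X))
M=(.5459,.1748,-.299)
c,s=np.cos(M[2]),np.sin(M[2]); v=X[:2]-M[:2]; l=np.array([c*v[0]+s*v[1],-s*v[0]+c*v[1]]); print("mount frame",l,X[2])
for a in(2,2.1,2.2,2.3,2.4): print(a,.031-.068*np.cos(a)+.0065*np.sin(a),.066+.068*np.sin(a)+.0065*np.cos(a))
# saddle photometric-free check: fit d,e by edges of scene clean
g={n:cv2.GaussianBlur(cv2.cvtColor(D[n][0]["img"],cv2.COLOR_RGB2GRAY).astype(float),(0,0),.7) for n in D}
G={n:np.hypot(cv2.Sobel(g[n],-1,1,0),cv2.Sobel(g[n],-1,0,1)) for n in D}
def score(d,e):
    P=(.5650,.1689,-.2990);M=(P[0]-d*np.cos(P[2])-e*np.sin(P[2]),P[1]-d*np.sin(P[2])+e*np.cos(P[2]),P[2]); r={}
    t=np.linspace(0,1,30)[:,None]
    segs=[]
    for a,b in((-.058,-.042),(.03,.05)):
        for sg in(-1,1):
            segs+=[((b,sg*.026,.012),(b,sg*.026,.043)),((b,sg*.026,.043),(b,sg*.0134,.043)),((a,sg*.026,.043),(b,sg*.026,.043)),((b,sg*.0134,.043),(b,0,.03)),((a,sg*.0134,.043),(a,sg*.026,.043))]
    for n in D:
        pts=np.vstack([np.array(p)*(1-t)+np.array(q)*t for p,q in segs])
        uv=proj(D[n][0],T(M,pts)); r[n]=map_coordinates(G[n],[uv[:,1],uv[:,0]],order=1).mean()
    return r
for e in(-.003,-.0015,0,.0015):
    print(e,[(d,round(score(d*1e-3,e)["scene"]),round(score(d*1e-3,e)["top"])) for d in range(10,30,2)])
E
```

```text
[0.59955165 0.22991836 0.12118188] [[182.83005702 168.37786617]] [[385.40077331 203.28046805]]
mount frame [0.03503529 0.06847673] 0.1211818822264574
2 0.06520841815957261 0.12512727058658996
2.1 0.070940395996008 0.12141673725222435
2.2 0.07627330259819085 0.11715249819757238
2.3 0.08115385332617674 0.11237716028969813
2.4 0.08553328333038718 0.10713843712646018
-0.003 [(10, 127, 136), (12, 121, 118), (14, 120, 113), (16, 131, 124), (18, 149, 135), (20, 166, 127), (22, 175, 126), (24, 172, 131), (26, 162, 129), (28, 149, 121)]
-0.0015 [(10, 132, 135), (12, 126, 119), (14, 125, 114), (16, 136, 126), (18, 153, 137), (20, 169, 130), (22, 179, 127), (24, 177, 130), (26, 168, 126), (28, 155, 120)]
0 [(10, 133, 136), (12, 127, 123), (14, 126, 119), (16, 136, 132), (18, 154, 143), (20, 171, 137), (22, 181, 133), (24, 178, 133), (26, 168, 129), (28, 157, 125)]
0.0015 [(10, 131, 136), (12, 124, 124), (14, 121, 121), (16, 129, 133), (18, 146, 144), (20, 164, 139), (22, 177, 132), (24, 177, 133), (26, 168, 132), (28, 155, 130)]
```

```bash
cat >> h.py <<'E'
B=(.5353,-.1926,.1430)
_P=(.5650,.1689,-.2990); _d,_e=.022,-.0005
M=(_P[0]-_d*np.cos(_P[2])-_e*np.sin(_P[2]),_P[1]-_d*np.sin(_P[2])+_e*np.cos(_P[2]),_P[2])
def ori(yaw,tilt=0,flip=1):
    l=np.array([-np.sin(yaw),np.cos(yaw),0]); Z=np.array([0,0,1.])
    z=-Z*np.cos(tilt)+l*np.sin(tilt); x=flip*(l*np.cos(tilt)+Z*np.sin(tilt)); y=np.cross(z,x)
    return R.from_matrix(np.c_[x,y,z]).as_rotvec(), z
def W(p,x,y,z): return T(p,[[x,y,z]])[0]
E
python3 - <<'E'
from workcell import *
from h import *
print(M)
for f in(1,-1):
    o,z=ori(B[2],np.radians(24),f)
    p=W(B,.005,0,.0425)+z*.020
    for back in(0,.1): print(f,"grasp",np.round(inverse_kinematics(p-z*back,o),2))
    o,z=ori(B[2],0,f); print("lift",np.round(inverse_kinematics(W(B,.005,0,.15),o),2))
    o,z=ori(M[2],0,f)
    for q in((-.021,0,.031),(-.021,0,.15),(-.16,0,.04),(.04,.1,.115),(.04,-.037,.077)): 
        r=inverse_kinematics(W(M,*q),o); print(q,None if r is None else np.round(r,2))
E
```

```text
(np.float64(0.5438288239431884), np.float64(0.1749026081307622), -0.299)
1 grasp [ 1.02  1.04 -1.    1.9   0.61  0.81  1.49]
1 grasp [ 0.94  0.82 -0.76  1.81  0.2   0.88  1.88]
lift [ 0.25  0.52 -0.01  2.03  0.01  0.59  1.95]
(-0.021, 0, 0.031) [-0.42  0.7  -0.02  2.13  0.05  0.31  0.79]
(-0.021, 0, 0.15) [-0.45  0.51  0.02  2.07 -0.02  0.57  0.86]
(-0.16, 0, 0.04) [-0.63  0.63 -0.02  2.36  0.08  0.14  0.55]
(0.04, 0.1, 0.115) [-0.48  0.66 -0.01  1.84  0.01  0.65  0.77]
(0.04, -0.037, 0.077) [-0.31  0.64 -0.02  2.04  0.02  0.46  0.93]
-1 grasp [ 0.2   0.85  0.36  1.95 -0.85  0.86 -0.23]
-1 grasp [ 0.11  0.78  0.6   1.87 -0.81  1.1  -0.23]
lift [-0.17  0.6   0.62  2.05 -0.56  0.66 -0.6 ]
(-0.021, 0, 0.031) [-0.78  0.78  0.54  2.15 -0.94  0.46 -1.36]
(-0.021, 0, 0.15) [-1.09  0.79  1.11  2.11 -0.96  0.89 -1.27]
(-0.16, 0, 0.04) [-0.76  0.65  0.17  2.37 -0.67  0.17 -1.83]
(0.04, 0.1, 0.115) [-1.08  0.96  1.11  1.88 -1.04  1.02 -1.38]
(0.04, -0.037, 0.077) [-0.77  0.78  0.73  2.07 -0.89  0.64 -1.29]
```

```bash
python3 - <<'E'
from workcell import *
from h import *
o,z=ori(B[2],0,1); move_to(W(B,.005,-.03,.24),o)
s=sense(); print(s["t"],s["tcp_pos"],s["qpos"].round(2))
for f in(1,-1):
  for t in(20,24):
    o,z=ori(B[2],np.radians(t),f)
    p=W(B,.005,0,.0425)+z*.020
    for back in(.1,0):
        r=inverse_kinematics(p-z*back,o);print(f,t,back,None if r is None else np.round(r,2))
E
```

```text
5.4917 [ 0.54488157 -0.22090192  0.23993382] [ 0.07  0.44  0.31  1.93 -0.18  0.81  2.2 ]
1 20 0.1 [ 0.37  0.67  0.11  1.89 -0.47  0.85  2.54]
1 20 0 [ 0.38  0.79  0.02  1.97 -0.54  0.65  2.59]
1 24 0.1 [ 0.42  0.7   0.08  1.85 -0.49  0.92  2.58]
1 24 0 [ 0.43  0.81 -0.    1.94 -0.55  0.71  2.62]
-1 20 0.1 [-0.14  0.95  1.05  1.92 -1.04  1.3   0.01]
-1 20 0 [ 0.06  0.87  0.55  1.99 -0.97  0.88 -0.12]
-1 24 0.1 [-0.09  0.97  1.04  1.88 -1.04  1.38  0.03]
-1 24 0 [ 0.09  0.89  0.55  1.96 -0.97  0.96 -0.1 ]
```

```bash
python3 - <<'E'
from workcell import *
from h import *
import cv2
o,z=ori(B[2],np.radians(24),-1); p=W(B,.005,0,.0425)+z*.020
set_joints([.11,.78,.60,1.87,-.81,1.10,-.23])
s=sense(); print(s["t"],s["tcp_pos"],p-z*.1,s["contact_force"])
move_l(p-z*.06,o,.1)
c=read_camera("scene"); cv2.imwrite("pics/g1s.png",cv2.resize(c["img"][190:320,170:320,::-1],None,fx=5,fy=4.5))
print(move_l(p,o,.05,threshold=6))
s=sense(); print(s["t"],s["tcp_pos"],p,s["contact_force"],s["qpos"].round(2))
c=read_camera("scene"); cv2.imwrite("pics/g2s.png",cv2.resize(c["img"][190:320,170:320,::-1],None,fx=5,fy=4.5))
c=read_camera("top"); cv2.imwrite("pics/g2t.png",cv2.resize(c["img"][140:270,280:430,::-1],None,fx=5,fy=4.5))
E
```

```text
7.575 [ 0.54653597 -0.22419546  0.11712784] [ 0.54488619 -0.22409424  0.11558364] [ 0.09166184 -1.03718485  0.2967823 ]
False
9.5417 [ 0.53922831 -0.18408018  0.02449467] [ 0.53908966 -0.18383573  0.02422909] [-0.07887705  0.04038074  0.28053093] [ 0.11  0.88  0.51  1.96 -0.95  0.94 -0.13]
```

View pics/g2s.png

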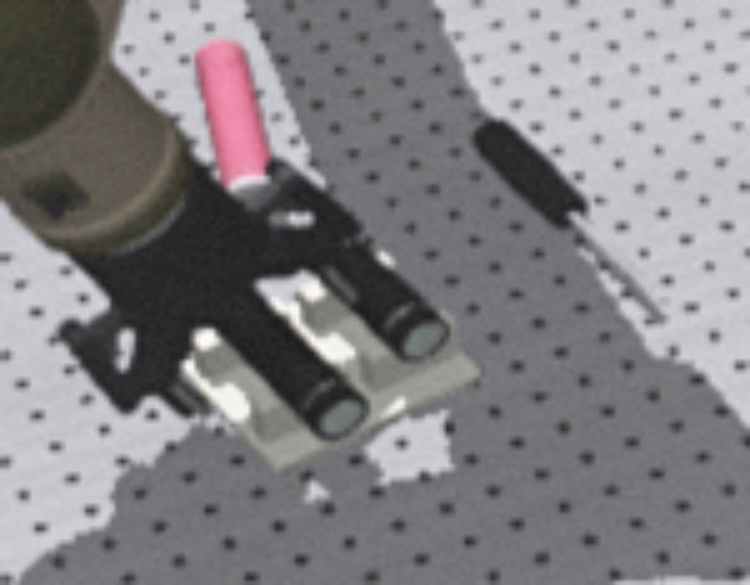

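View pics/g2t.png

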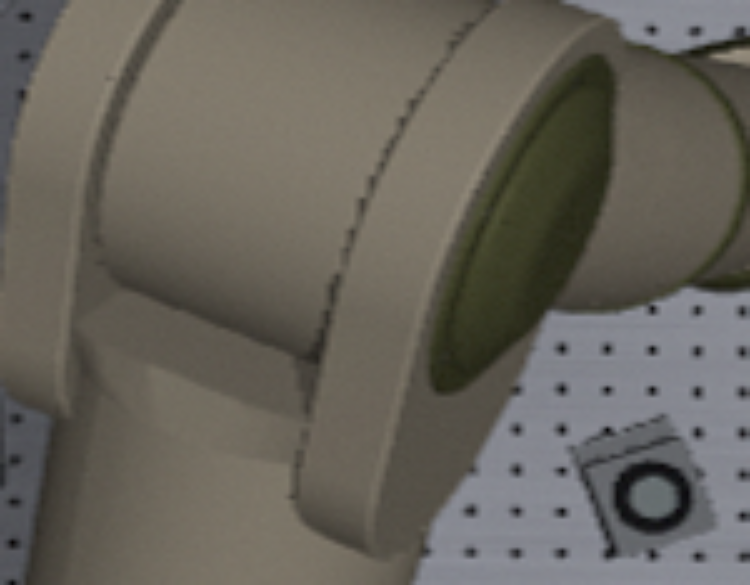

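```bash
python3 - <<'E'
from workcell import *
from h import *
import cv2
o,z=ori(B[2],np.radians(24),-1); p=W(B,.005,0,.0425)+z*.020
clamp(); s=sense(); print(s["t"],s["grip_width"],s["contact_force"])
move_l(p+[0,0,.01],o,.05); move_l(p+[0,0,.13],o,.15)
s=sense(); print(s["t"],s["grip_width"],s["contact_force"],s["wrist_torque"],s["tcp_pos"])
c=read_camera("scene"); cv2.imwrite("pics/g3s.png",cv2.resize(c["img"][150:320,150:350,::-1],None,fx=4,fy=3.5))
for zz in (.15,.18):
    o,z=ori(M[2],0,-1); r=inverse_kinematics(W(M,-.021,0,zz),o); print(r)
E
```

```text
10.2 0.33441073992566417 [-1.08454048  0.71643143  6.06475781]
11.5 0.3319401974528301 [-0.57567488 -0.37610975 -1.9094293 ] [-0.54312843 -0.1136246  -0.00596901] [ 0.53877846 -0.18341379  0.1535172 ]
[-0.99695556  0.67220621  0.88371936  2.10161841 -0.79229733  0.7425715
 -1.46348839]
[-1.00652303  0.61584756  0.88357746  2.07704878 -0.69440575  0.77229796
 -1.55574391]
```

View pics/g3s.png

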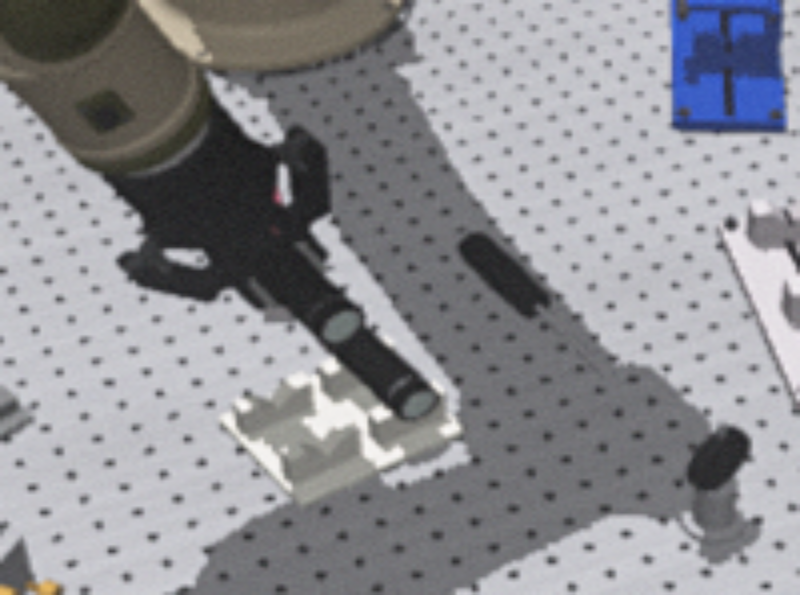

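```bash
python3 - <<'E'
from workcell import *
from h import *
import cv2,pickle
o,z=ori(M[2],0,-1)
move_to(W(M,-.021,0,.14),o)
s=sense(); print(s["t"],s["grip_width"],s["contact_force"],s["tcp_pos"],W(M,-.021,0,.14),s["qpos"].round(2))
Dn={}
for n in("scene","top"):
    c=read_camera(n); Dn[n]=(c,{"barrel":[(d["pixels"],d["confidence"],d["point"]) for d in trace(n,"barrel")]}); 
    cv2.imwrite(f"pics/h_{n}.png",c["img"][:,:,::-1])
    print(n,[(round(q[1],2),q[0].sum(),(np.array(q[2])*[560,420]).round()) for q in Dn[n][1]["barrel"]])
pickle.dump(Dn,open("d1.pkl","wb"))
x=Dn["scene"][0]["img"][130:290,280:440,::-1]
cv2.imwrite("pics/h_crop.png",cv2.resize(x,None,fx=3.7,fy=3.7,interpolation=cv2.INTER_CUBIC))
E
```

```text
12.9417 0.333783881761206 [-0.06801314 -0.06055192 -1.58403632] [0.52424654 0.17982419 0.1400898 ] [0.52376056 0.18108847 0.14      ] [-0.99  0.69  0.88  2.11 -0.83  0.73 -1.43]
scene [(0.63, np.int64(287), array([358., 188.])), (0.58, np.int64(402), array([215., 218.]))]
top [(0.61, np.int64(611), array([318., 270.])), (0.59, np.int64(362), array([194., 209.])), (0.42, np.int64(406), array([426., 164.])), (0.34, np.int64(294), array([447., 218.]))]
```

View pics/h_crop.png

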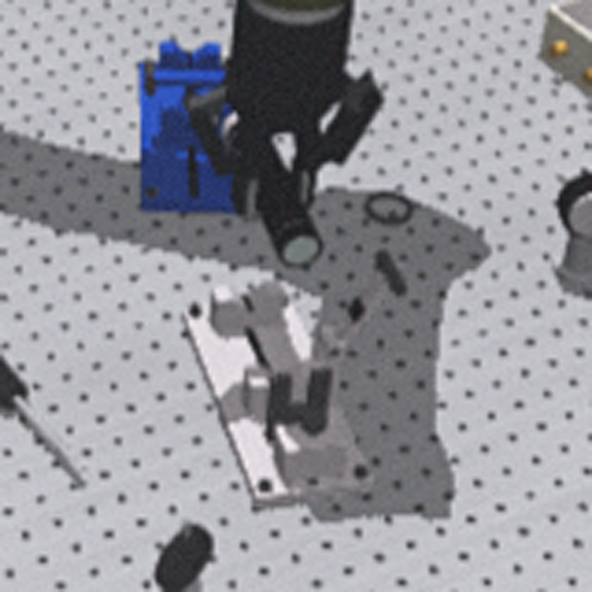

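View pics/h_top.png

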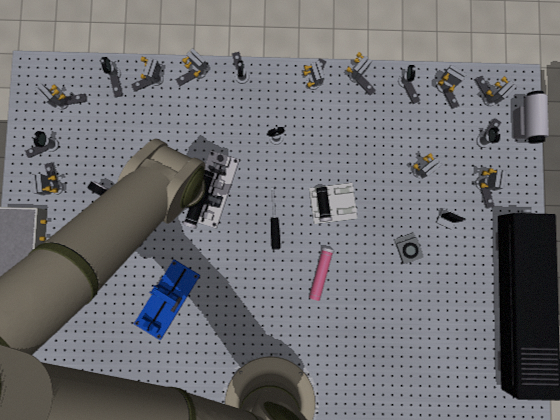

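```bash
cat > ovb.py <<'E'
from fit import cyl
from h import *
import pickle,sys
def ov(c,p,z,box,s,fn,P2=None):
    x0,y0,w,hh=box
    im=cv2.resize(c["img"][y0:y0+hh,x0:x0+w,::-1],None,fx=s,fy=s,interpolation=cv2.INTER_CUBIC)
    Q=cyl()+[0,0,z-.0425]
    for i in range(4):
        q=((proj(c,T(p,Q[i*39:i*39+39]))+.5-[x0,y0])*s).round().astype(int); cv2.polylines(im,[q.reshape(-1,1,2)],True,(0,255,0),1,cv2.LINE_AA)
    h=cv2.convexHull(((proj(c,T(p,Q))+.5-[x0,y0])*s).round().astype(np.int32)); cv2.polylines(im,[h],True,(0,0,255),1,cv2.LINE_AA)
    return im
E
python3 - <<'E'
from ovb import *
D=pickle.load(open("d1.pkl","rb"))
tcp=np.array([0.52424654,0.17982419]); u=np.array([np.cos(M[2]),np.sin(M[2])]); p=tuple(tcp-.005*u)+(M[2],)
a=ov(D["top"][0],p,.1605,(165,150,80,90),6,0);b=ov(D["scene"][0],p,.1605,(325,150,50,90),6,0)
cv2.imwrite("pics/hb.png",np.hstack([a,b]))
E
```

```text
(no output)
```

View pics/hb.png

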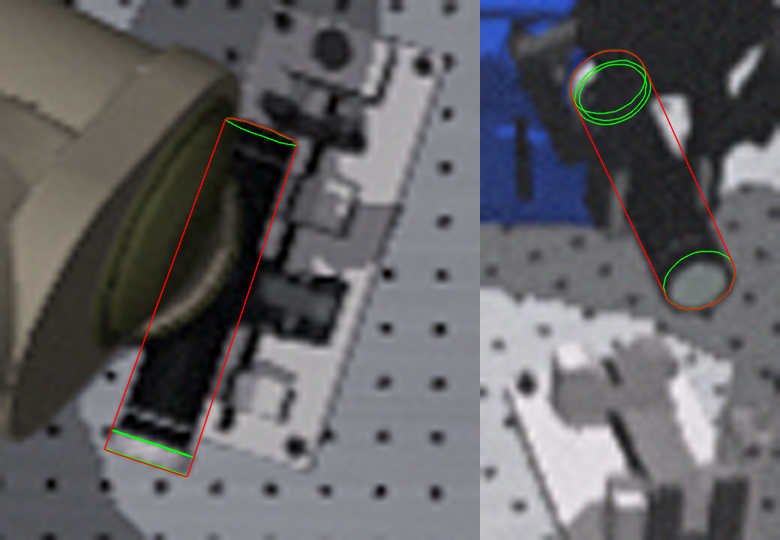

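```bash
python3 - <<'E'
from workcell import *
from h import *
import cv2
o,z=ori(M[2],0,-1)
move_l(W(M,-.021,0,.048),o,.09)
s=sense(); print(s["t"],s["contact_force"],s["tcp_pos"]-W(M,-.021,0,.048))
hit=move_l(W(M,-.021,0,.026),o,.012,threshold=4)
s=sense(); print(hit,s["t"],s["contact_force"],s["wrist_torque"],s["tcp_pos"]-W(M,-.021,0,0),s["grip_width"])
c=read_camera("scene"); cv2.imwrite("pics/p1.png",cv2.resize(c["img"][180:280,300:410,::-1],None,fx=6,fy=6,interpolation=cv2.INTER_CUBIC))
E
```

```text
14.3167 [-0.0495829  -0.23179606 -1.91665204] [ 1.94341934e-04 -2.90288392e-05  2.32717260e-04]
True 15.5667 [0.25020775 0.60683144 3.85937837] [ 0.10458403 -0.09386195  0.18533382] [0.00024336 0.00028832 0.03171872] 0.33227858794642057
```

View pics/p1.png

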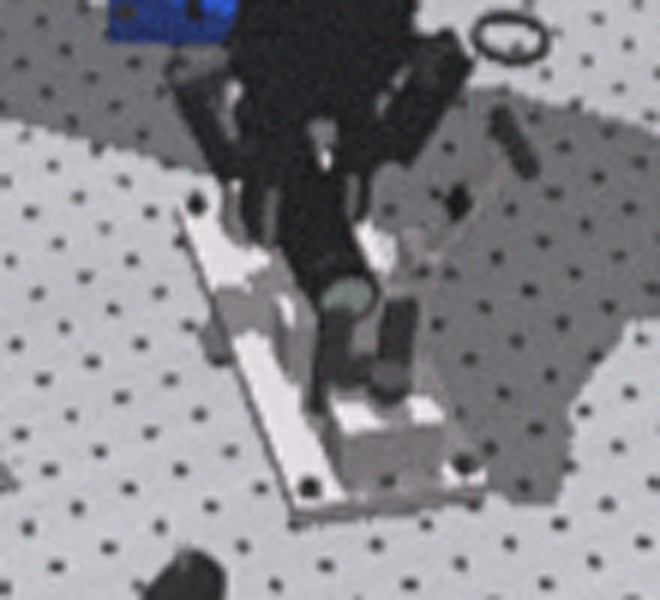

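```bash
python3 - <<'E'
from workcell import *
from h import *
import cv2,pickle
o,z=ori(M[2],0,-1)
open_jaws(); s=sense(); print(s["t"],s["contact_force"],s["grip_width"])
move_l(W(M,-.021,0,.15),o,.15)
r=move_to(W(M,-.16,0,.13),o)
Dn={}
for n in("scene","top"):
    c=read_camera(n); Dn[n]=(c,{"barrel":[(d["pixels"],d["confidence"],d["point"]) for d in trace(n,"barrel")]}) 
    print(n,[(round(q[1],2),q[0].sum(),(np.array(q[2])*[560,420]).round()) for q in Dn[n][1]["barrel"]])
pickle.dump(Dn,open("d2.pkl","wb"))
s=sense(); print(s["t"],s["contact_force"],s["qpos"].round(2))
from ovb import ov
p=tuple(W(M,-.026,0,0)[:2])+(M[2],)
a=ov(Dn["top"][0],p,.0512,(165,140,80,95),6,0);b=ov(Dn["scene"][0],p,.0512,(335,180,50,95),6,0)
cv2.imwrite("pics/r.png",np.hstack([a,b]))
E
```

```text
16.2083 [-0.33063456  0.21729708 -0.54467352] 0.997309636352733
scene [(0.66, np.int64(484), array([350., 210.])), (0.59, np.int64(480), array([215., 220.])), (0.36, np.int64(1108), array([348., 229.]))]
top [(0.84, np.int64(592), array([204., 203.])), (0.83, np.int64(607), array([321., 271.])), (0.26, np.int64(276), array([101., 188.]))]
17.9667 [ 0.34971395 -0.10698508 -0.43692439] [-1.18  0.58  0.81  2.34 -0.87  0.55 -1.54]
```

View pics/r.png

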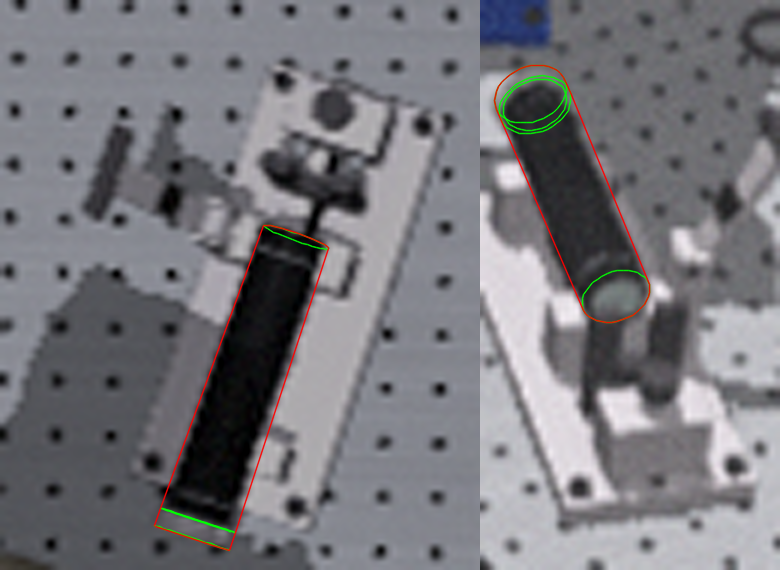

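```bash
python3 - <<'E'
from workcell import *
from h import *
o,z=ori(M[2],0,-1); u=np.array([np.cos(M[2]),np.sin(M[2]),0])
clamp(); move_l(W(M,-.132,0,.13),o,.1); move_l(W(M,-.132,0,.041),o,.1)
def st(h=None):
    s=sense(); v=s["tcp_pos"]-np.array([M[0],M[1],0]); print(h,round(s["t"],2),"push",round(-s["contact_force"]@u,2),s["contact_force"].round(2),"x",(v@u).round(5),s["tcp_pos"][2].round(4)); return v@u
st()
st(move_l(W(M,-.115,0,.041),o,.03,threshold=2))
x=st(move_l(W(M,-.075,0,.041),o,.010,threshold=4))
hold(.2); st()
E
```

```text
None 20.21 push 0.99 [-0.88  0.5   0.12] x -0.13206 0.0411
False 20.93 push 0.28 [-0.08  0.7   0.23] x -0.1151 0.041
True 23.65 push -0.29 [ 0.02 -0.91  0.01] x -0.08466 0.0407
None 23.85 push -0.26 [ 0.21 -0.22  0.21] x -0.08496 0.0405
```

```bash
cat >> h.py <<'E'
u=np.array([np.cos(M[2]),np.sin(M[2]),0])
def st(s,h=None):
    v=s["tcp_pos"]-np.array([M[0],M[1],0]); print(h,round(s["t"],2),"push",round(-s["contact_force"]@u,2),s["contact_force"].round(2),"x",(v@u).round(5),s["tcp_pos"][2].round(4)); return v@u
E
python3 - <<'E'
from workcell import *
from h import *
o,z=ori(M[2],0,-1)
x=-.0850
for i in range(8):
    x+=.0004
    move_l(W(M,x,0,.041),o,.01); 
    s=sense(); st(s,round(x,4))
    if -s["contact_force"]@u>4: break
hold(.1); st(sense())
E
```

```text
-0.0846 24.1 push -0.14 [ 0.37  0.73 -0.03] x -0.08459 0.041
-0.0842 24.35 push 1.89 [-1.82  0.51  0.94] x -0.08445 0.041
-0.0838 24.6 push 3.38 [-3.31  0.72  1.27] x -0.08445 0.0409
-0.0834 24.85 push 5.14 [-4.68  2.28  2.34] x -0.0844 0.0409
None 24.95 push 4.48 [-4.5   0.62  1.99] x -0.08441 0.0409
```

```bash
python3 - <<'E'
from workcell import *
from h import *
o,z=ori(M[2],0,-1)
x=-.0834
for i in range(3):
    if np.mean([-sense()["contact_force"]@u for _ in range(1)])>6.3: break
    x+=.0003
    move_l(W(M,x,0,.041),o,.01); hold(.1); s=sense(); st(s,round(x,4))
hold(.3); st(sense())
# retract
move_l(W(M,-.11,0,.041),o,.05); st(sense())
move_l(W(M,-.12,0,.15),o,.15)
import cv2,pickle
from ovb import ov
move_to(W(M,.04,.17,.18),o); st(sense())
Dn={}
for n in("scene","top"): Dn[n]=(read_camera(n),{})
p=tuple(W(M,-.0844+.011+.07,0,0)[:2])+(M[2],)
a=ov(Dn["top"][0],p,.0512,(165,140,80,95),6,0);b=ov(Dn["scene"][0],p,.0512,(335,180,50,95),6,0)
cv2.imwrite("pics/r2.png",np.hstack([a,b])); print(sense()["t"])
E
```

```text
-0.0831 25.3 push 5.98 [-5.42  2.73  3.48] x -0.0844 0.0409
-0.0828 25.65 push 6.8 [-6.69  1.38  3.95] x -0.0844 0.0409
None 25.95 push 7.09 [-6.66  2.49  3.83] x -0.08438 0.0409
None 26.64 push 0.37 [-0.42 -0.11  0.1 ] x -0.10973 0.0411
None 28.46 push 0.32 [-0.48 -0.5   0.31] x 0.03937 0.179
28.5583
```

View pics/r2.png

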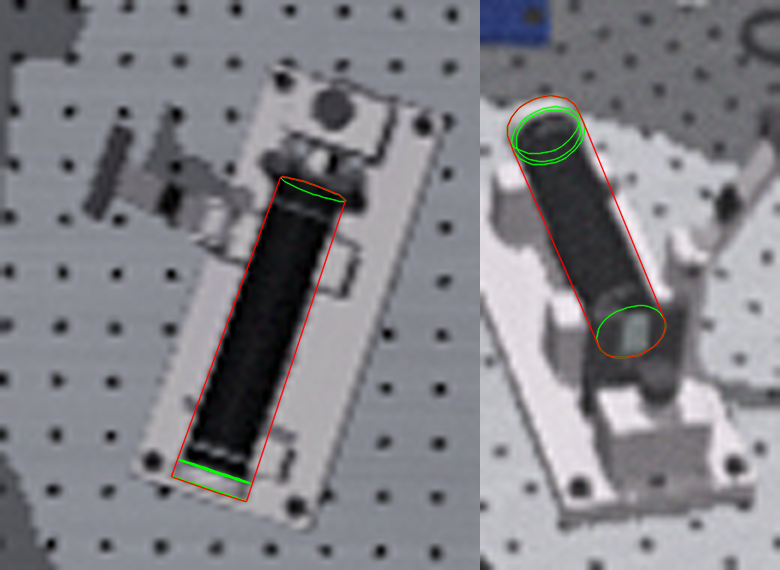

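```bash
cat >> h.py <<'E'
def bar(a): return .031-.068*np.cos(a)+.0065*np.sin(a), .066+.068*np.sin(a)+.0065*np.cos(a)
E
python3 - <<'E'
from workcell import *
from h import *
import cv2
o,z=ori(M[2],0,-1); l=np.array([-u[1],u[0],0])
move_l(W(M,.04,.125,.115),o,.15)
f0=sense()["contact_force"]; print(f0)
for a in(2.15,2.0,1.85,1.7,1.55,1.4,1.27,1.15):
    y,zz=bar(a); k=.003+.006*max(0,min(1,(a-1.2)/.8))
    h=move_l(W(M,.04,y+.0185,zz-k),o,.06,threshold=8); s=sense()
    print(a,h,round(s["t"],2),"l,z force",((s["contact_force"])@l).round(2),s["contact_force"][2].round(2))
    if h: break
c=read_camera("scene"); cv2.imwrite("pics/c1.png",cv2.resize(c["img"][170:280,300:420,::-1],None,fx=5,fy=5,interpolation=cv2.INTER_CUBIC)); c=read_camera("top"); cv2.imwrite("pics/c1t.png",cv2.resize(c["img"][130:240,150:270,::-1],None,fx=5,fy=5,interpolation=cv2.INTER_CUBIC))
E
```

```text
[-0.29666927  0.30206251 -0.26376524]
2.15 False 29.93 l,z force 0.01 -0.19
2.0 False 30.25 l,z force 0.8 -0.59
1.85 False 30.58 l,z force -0.31 -0.77
1.7 False 30.91 l,z force -0.19 0.57
1.55 False 31.23 l,z force 1.32 -0.25
1.4 False 31.56 l,z force 0.8 -0.42
1.27 False 31.86 l,z force -0.49 -0.46
1.15 False 32.14 l,z force -0.05 -0.76
```

View pics/c1.png

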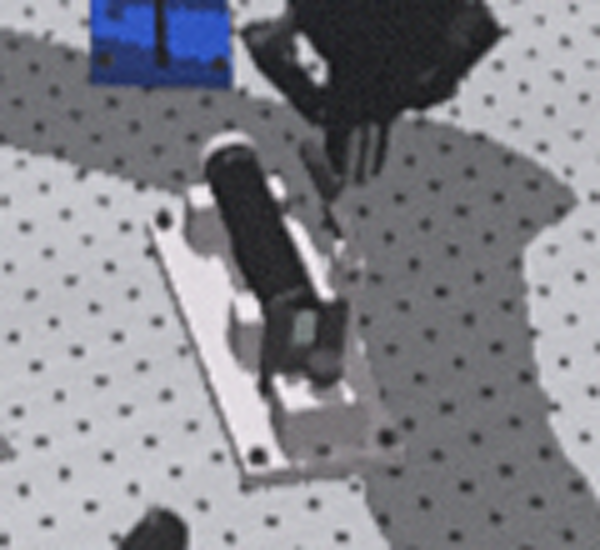

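View pics/c1t.png

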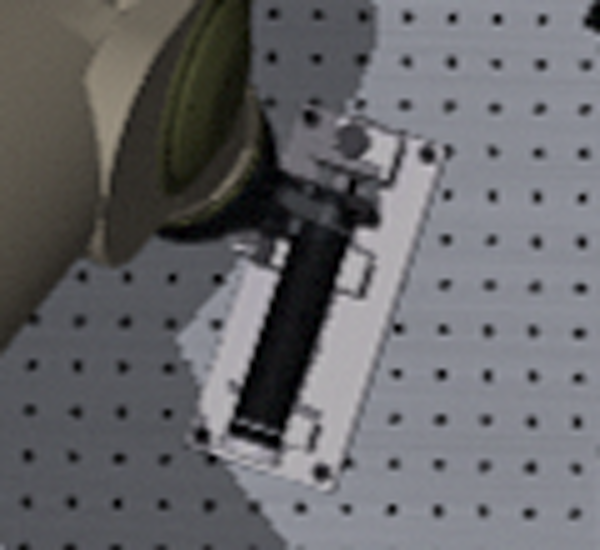

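```bash
python3 - <<'E'
from h import *
import pickle
c=pickle.load(open("d0.pkl","rb"))["scene"][0]
for a in(1.6,1.5,1.4,1.3,1.2,1.1,1.0):
    y,z=bar(a); print(a,round(y,4),round(z,4),[((q+.5-[300,170])*5).round() for q in proj(c,np.array([W(M,.02,y,z),W(M,.06,y,z)]))])
E
```

```text
1.6 0.0395 0.1338 [array([366., 135.]), array([390., 185.])]
1.5 0.0327 0.1343 [array([353., 136.]), array([377., 186.])]
1.4 0.0258 0.1341 [array([340., 137.]), array([364., 188.])]
1.3 0.0191 0.1333 [array([327., 140.]), array([350., 191.])]
1.2 0.0124 0.1317 [array([313., 144.]), array([337., 195.])]
1.1 0.0059 0.1296 [array([301., 149.]), array([324., 200.])]
1.0 -0.0003 0.1267 [array([288., 154.]), array([311., 205.])]
```

```bash
python3 - <<'E'
from workcell import *
from h import *
import cv2
o,z=ori(M[2],0,-1); l=np.array([-u[1],u[0],0])
y,zz=bar(1.2)
move_l(W(M,.04,y+.022,zz),o,.1); move_l(W(M,.04,y+.022,zz+.015),o,.1); move_l(W(M,.04,y+.003,zz+.012),o,.1)
for a in(1.15,1.05,.95,.85,.75,.65,.55,.45,.35,.25,.15):
    y,zz=bar(a)
    h=move_l(W(M,.04,y+.003*min(1,a/1.15),zz+.005),o,.05,threshold=7); s=sense()
    print(a,h,round(s["t"],2),"l,z force",((s["contact_force"])@l).round(2),s["contact_force"][2].round(2),s["tcp_pos"][2].round(4),(zz+.005).round(4))
    if h: break
c=read_camera("scene"); cv2.imwrite("pics/c2.png",cv2.resize(c["img"][170:280,300:420,::-1],None,fx=5,fy=5,interpolation=cv2.INTER_CUBIC))
E
```

```text
1.15 True 33.39 l,z force -2.9 6.1 0.1353 0.1357
```

View pics/c2.png

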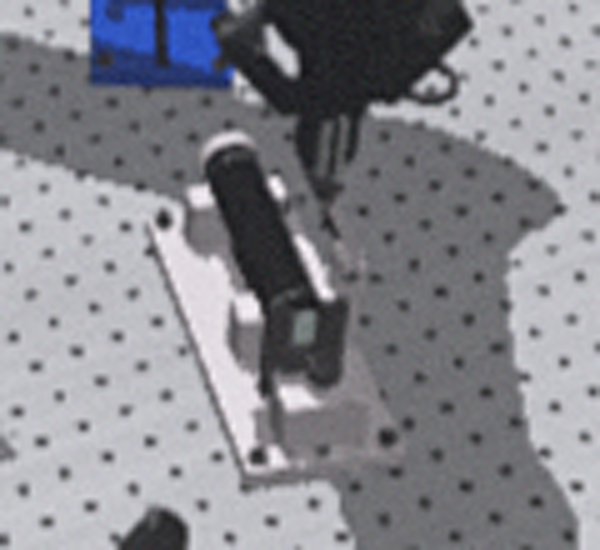

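```bash
python3 - <<'E'
from workcell import *
from h import *
import cv2
o,z=ori(M[2],0,-1); l=np.array([-u[1],u[0],0])
y,zz=bar(1.2)
move_l(W(M,.04,y+.003,zz+.013),o,.1); move_l(W(M,.04,y+.024,zz+.010),o,.1); move_l(W(M,.04,y+.022,zz+.0005),o,.1)
def tgt(a):
    y,zz=bar(a); t=np.array([68*np.sin(a)+6.5*np.cos(a),68*np.cos(a)-6.5*np.sin(a)]); n=t/np.linalg.norm(t)
    w=.010*np.clip((a-.3)/.45,0,1)
    return W(M,.04,y+.005*n[0]+w,zz+.005*n[1]-.0015*np.clip((a-.9)/.2,0,1))
for a in(1.15,1.05,.95,.85,.75,.65,.55,.45,.35,.25,.15):
    h=move_l(tgt(a),o,.05,threshold=7); s=sense()
    print(a,h,round(s["t"],2),"l,z force",((s["contact_force"])@l).round(2),s["contact_force"][2].round(2),(s["tcp_pos"]-tgt(a)).round(4))
    if h: break
c=read_camera("scene"); cv2.imwrite("pics/c3.png",cv2.resize(c["img"][170:280,300:420,::-1],None,fx=5,fy=5,interpolation=cv2.INTER_CUBIC))
E
```

```text
1.15 False 34.66 l,z force 0.41 -1.05 [-0.     -0.0006  0.0003]
1.05 False 34.94 l,z force 0.24 -0.77 [-0.0001 -0.0004  0.    ]
0.95 False 35.23 l,z force 0.22 0.26 [-0.0002 -0.0005 -0.    ]
0.85 False 35.51 l,z force -0.59 0.43 [-0.0002 -0.0005 -0.0001]
0.75 False 35.79 l,z force 0.57 -0.44 [-0.0002 -0.0005 -0.0002]
0.65 False 36.12 l,z force -0.64 0.66 [-0.0002 -0.0006 -0.0002]
0.55 False 36.43 l,z force 0.8 -0.39 [-0.0002 -0.0005 -0.0002]
0.45 False 36.75 l,z force -0.0 -0.59 [-0.0002 -0.0005 -0.0002]
0.35 False 37.07 l,z force 0.36 0.57 [-0.0002 -0.0004 -0.0002]
0.25 False 37.37 l,z force -0.99 0.7 [-0.0002 -0.0003 -0.0003]
0.15 False 37.65 l,z force 0.58 -0.25 [-0.0002 -0.0002 -0.0003]
```

View pics/c3.png

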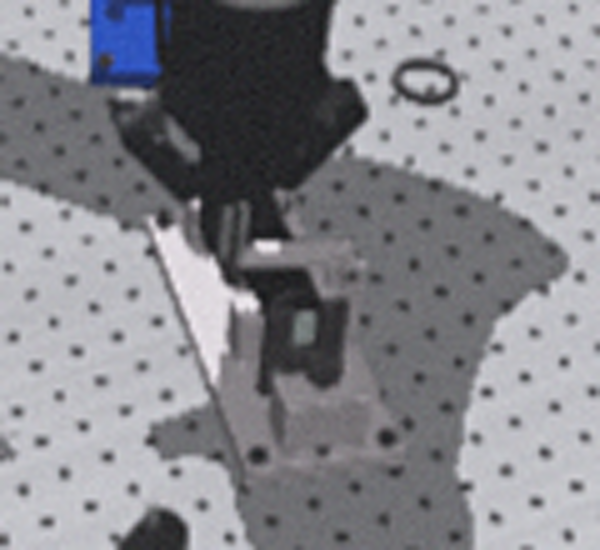

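```bash
python3 - <<'E'
from workcell import *
from h import *
o,z=ori(M[2],0,-1)
y,zz=bar(0); print(zz+.005)
h=move_l(W(M,.04,y,zz-.001),o,.01,threshold=3.5); s=sense(); print(h,s["t"],s["contact_force"].round(2),s["tcp_pos"][2])
zc=s["tcp_pos"][2]
for i in range(10):
    hold(.1); s=sense(); f=s["contact_force"][2]; print(f.round(2),s["tcp_pos"][2].round(5))
    if f>4: break
    zc-=.0003; move_l(W(M,.04,y,zc),o,.01)
E
```

```text
0.07750000000000001
True 38.75 [-0.35  0.16  5.94] 0.07678485710802493
4.51 0.07678
```

```bash
python3 - <<'E'
from workcell import *
from h import *
import cv2
from ovb import ov
o,z=ori(M[2],0,-1); y,zz=bar(0)
hold(.2); print(sense()["contact_force"].round(2))
move_l(W(M,.04,y,.10),o,.05); move_l(W(M,.04,y,.2),o,.15)
move_to(W(M,-.05,.3,.25),o); s=sense(); print(s["t"],s["contact_force"].round(2))
c=read_camera("scene"); t=read_camera("top")
p=tuple(W(M,-.0844+.011+.07,0,0)[:2])+(M[2],)
a=ov(t,p,.0512,(165,140,80,95),6,0);b=ov(c,p,.0512,(325,180,50,95),6,0)
def L(im,c,x0,y0):
    y,z=bar(0);q=((proj(c,np.array([W(M,.02,y,z),W(M,.06,y,z)]))+.5-[x0,y0])*6).round().astype(int); cv2.line(im,tuple(q[0]),tuple(q[1]),(0,255,255),1)
L(a,t,165,140);L(b,c,325,180)
cv2.imwrite("pics/f.png",np.hstack([a,b])); cv2.imwrite("pics/ftop.png",t["img"][:,:,::-1])
E
```

```text
[0.34 0.08 5.31]
41.8083 [ 0.24  0.59 -0.24]
```

View pics/f.png

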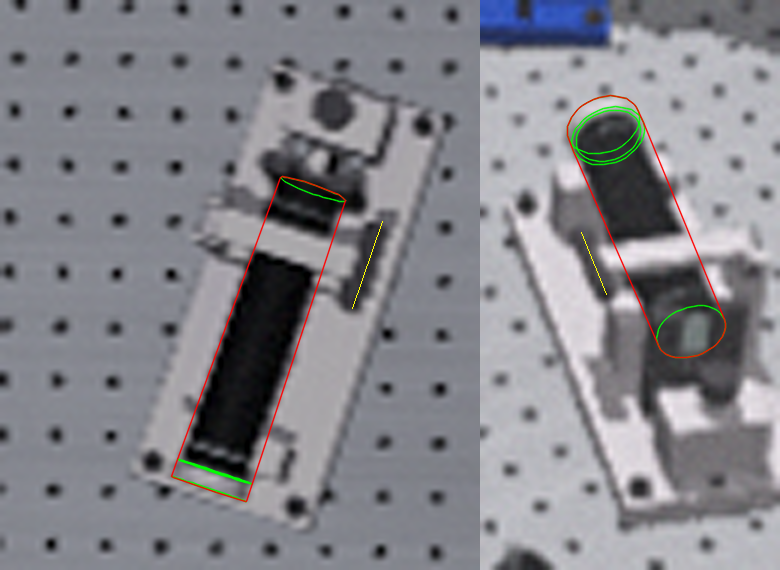

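View pics/ftop.png

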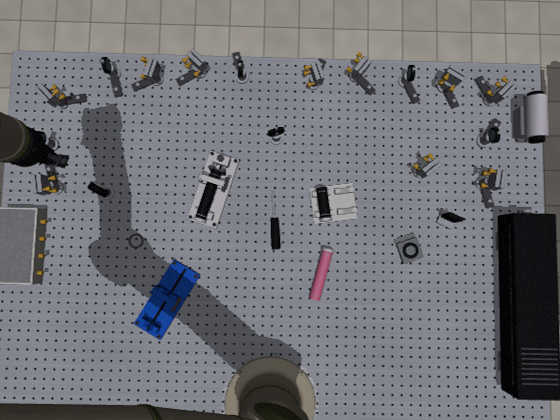

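```bash
python3 - <<'E'
from workcell import *
from h import *
o,z=ori(M[2],0,-1)
move_to(W(M,-.125,.0,.15),o); move_l(W(M,-.12,0,.041),o,.1); move_l(W(M,-.0875,0,.041),o,.04,threshold=3); st(sense())
x=-.0875
for i in range(12):
    x+=.0004; move_l(W(M,x,0,.041),o,.01); s=sense(); st(s,round(x,4))
    if -s["contact_force"]@u>3.5: break
E
```

```text
None 45.35 push 1.23 [-1.14  0.47  0.09] x -0.08781 0.0409
-0.0871 45.6 push -0.54 [0.6  0.1  0.37] x -0.08723 0.041
-0.0867 45.85 push 0.33 [-0.24  0.34  0.49] x -0.08668 0.041
-0.0863 46.1 push 0.08 [-0.18 -0.31 -0.01] x -0.08626 0.041
-0.0859 46.35 push 0.55 [-0.33  0.81 -0.55] x -0.08587 0.041
-0.0855 46.6 push 0.66 [-0.8  -0.35  0.91] x -0.08547 0.041
-0.0851 46.85 push 0.36 [-0.26  0.38 -0.05] x -0.08511 0.041
-0.0847 47.1 push 0.55 [-0.62 -0.16 -0.53] x -0.08467 0.041
-0.0843 47.35 push 0.51 [-0.49  0.13  0.51] x -0.08446 0.041
-0.0839 47.6 push 3.01 [-2.73  1.36  1.37] x -0.08444 0.0409
-0.0835 47.85 push 5.69 [-5.42  1.72  2.86] x -0.08442 0.0409
```

Contact came at exactly the same place (-84.4 mm), so the barrel is still home. I'll retract and hand in.

```bash
python3 - <<'E'
from workcell import *
from h import *
import cv2
o,z=ori(M[2],0,-1)
move_l(W(M,-.12,0,.041),o,.05); move_l(W(M,-.125,0,.2),o,.15); hold(.3)
s=sense(); st(s)
c=read_camera("scene"); cv2.imwrite("pics/end.png",cv2.resize(c["img"][170:300,190:420,::-1],None,fx=3.4,fy=3.4,interpolation=cv2.INTER_CUBIC))
E
```

```text
None 50.24 push 0.35 [-0.31  0.18 -0.24] x -0.12494 0.1997
```

View pics/end.png

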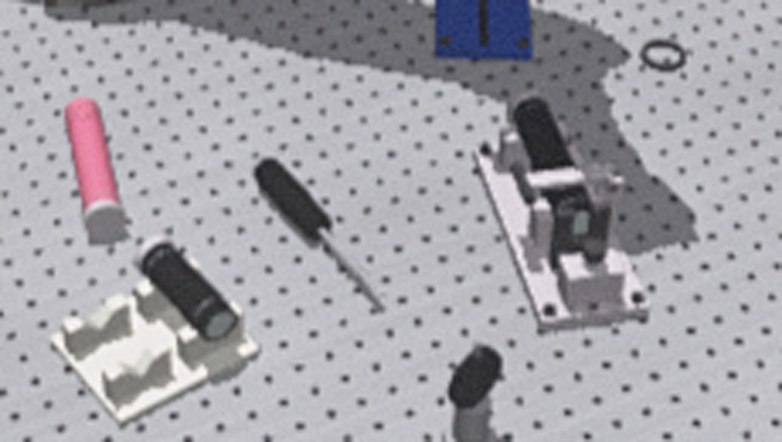

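The picture shows the barrel at about (550,150) in the groove against the fork, with the clamp arm across it at (560,180). The short barrel at (190,290) and the driver are where they were.

```bash
python3 -c "
from workcell import *
print(finish_job())"
```

```text
the job is handed in; nothing more can be done
None
```

The long barrel is in the V-groove with its lens rim against the stop. The clamp is shut on it, and the arm was clear of everything when I handed in. The job took about 50 s, and `finish_job()` reports no verdict.

**What I did:**
- **Grasp:** I took the barrel at its middle with the gripper tilted 24° so that the fingers cleared the shorter barrel.
- **Laying it in:** I lowered it into the groove until I felt contact, then released it.
- **Press home:** I pushed on the cap with shut fingers, up to about 7 N measured at the tool. That is a little above the 5 N you named. I have no direct reading of the force on the stop.
- **Clamp:** I swung the arm over and pressed the cross bar to about 5 N, with a peak of 5.9 N. At your 2.2 ratio that is about 13 N on the barrel.

**Last checks:**
- **Barrel home:** after clamping I probed the cap again, up to 5.7 N. It met firm resistance within 0.1 mm of where it had before, so the barrel had not moved off the stop.
- **Clamp shut:** with the clamp pressed, the tool height put the cross bar about 0.7 mm from its computed shut height. The pictures show it shut.
- **Other things:** in the last pictures the shorter barrel and the other items look where they were. I checked this by eye only.

**What went less well:**
- **Clamp push:** my first downward push on the clamp bar met about 6 N, because it pointed nearly at the hinge. I stopped and pushed from the side instead.
- **Mount position:** the camera estimates of the mount's position along the groove differed by about 3 mm. I relied on touch for that direction.

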